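Load the sprung hook scale with a check weight

ROBOT

A 7-joint arm with a two-finger parallel gripper is mounted at the origin on a cart in front of the work surface, level with it; the furniture and walls round the work are solid. World frame = base frame: x ahead of the robot, y to its left, z up, the work surface at z = 0. Lengths are in mm, angles in rad, forces in N, time in s.
With the tool pointing down it reaches from about 350 to 900 mm from the base axis. Payload 19.9 kg.
Tool frame: the origin (TCP) lies at the centre of the arm's flange, where the gripper is bolted on; the fingertips stand 173 mm ahead of it and the grasp point (between the pads) lies 155 mm ahead of it; z points along the fingers, y is the direction in which the jaws open and shut (so a half turn about z gives the same grasp; the last joint's range is limited). The gripper opens to 85 mm and grips with 20 to 120 N. Pads are 22 mm wide; open, the fingers measure 114 mm over their backs; the gripper's body (76 mm by 85 mm) begins 54 mm behind the grasp point. The pads swing forward as they close: fully open they stand 13 mm farther back than shut.
Start: joints at [-0.042, 0.417, -0.01, 1.614, 0.005, 1.111, -0.053], TCP at [624.995, 0.01, 404.66] pointing down, gripper open.
Joint ranges: [-2.81, 2.81], [-0.39, 2.02], [-1.27, 1.25], [0.06, 2.57], [-1.19, 4.33], [0.19, 2], [-2.82, 2.82]. Speed limits (rad/s): [1.89, 1.89, 2.39, 2.39, 3.01, 3.01, 3.01].

INTERFACE

Orientations are given as a rotation vector (axis times angle).
In Python, from bench import bot gives the robot as it stands. Calls block until the motion is done:
- bot.move_to(position, orientation): joint-space move of the TCP to a pose.
- bot.move_linear(position, rate=150, orientation=None, f_stop=None): straight line of the TCP; orientation=None keeps the orientation; rate is the mean speed in mm/s. With f_stop (N) it stops when the force on the tool has changed by that much, and returns True; else False.
- bot.move_joints(angles): joint-space move.
- bot.set_gripper(opening, f_grip=None): opening from 0.0 (shut) to 1.0 (fully open); f_grip is the grip in N (None keeps the last); returns when the fingers have stopped.
- bot.sleep(seconds).
- bot.solve_ik(position, orientation): joint angles nearest the present ones, or None.
- bot.read_state(): the state.
- bot.read_camera(name): name is "scene" or "side" or "wrist"; returns a dict with "color" (480x640x3 uint8, blue, green, red), "z_map" (480x640 float32, mm along the optical axis (not along the pixel's ray), 0 where there is no reading), "intrinsics" (3x3 intrinsics, pixels), "k1" (the pictures are not rectified: a ray, as slopes to the right and down, at radius r is drawn at 1 + k1 r^2 times it, then the intrinsics apply), "extrinsics" (4x4, takes a point from camera to world coordinates); the wrist camera has in their place "hand_eye" (4x4, takes a point from camera to tool coordinates, whose origin is the TCP and whose axes are the flange's). Camera axes: x right, y down, z forward; pixel columns grow to the right and rows downward; lengths in mm; the calibration is good to about 2 mm. A picture is of the moment at which its call begins: read the wrist's pose just before it.
A pose or a line that the arm cannot do raises bot.IKError and nothing moves.
- bot.close_job(): hands the job in, once; it reports no verdict.
The state is a dict: "clock": time; "qpos": joint angles; "qvel": joint speeds; "effort": joint torques, N m; "ee_pos": TCP position; "tcp_rot": TCP orientation; "ft_force": force on the tool from outside, world axes, zero at the start; "torque": the same for the moment, N m; "opening": opening from 0.0 (shut) to 1.0 (fully open).
Only numpy, scipy, OpenCV 4.12 (cv2) and the standard library are available. Lean on these libraries where they do the work, as an engineer would, in place of code of your own. Each camera call takes 0.05 s, during which the arm holds its last target. There are 200 camera calls.

TASK

Take the brass check weight from the blue tray by its white grip tab and hang it by its wire stirrup in the dip of the hook of the sprung scale. Lower it gently and slowly until the spring carries all of the weight (how far it sinks is not known beforehand), and only then let go, so that the hook neither drops, kicks up nor is pulled down too hard. Leave the weight hanging at rest, and leave the black weight and everything else where it stands.

Things in the scene. Friction and masses are not known exactly. Their poses are not given: they have to be found in the camera images.
- brass_weight: The brass check weight: an upright cylinder 44 mm across, 34 mm high, with a steel wire stirrup over it and a white grip tab on top, in all 106 mm high. Origin: centre of the underside, z up. The stirrup (6 mm wire) stands in its own y-z plane: two upright wires, 26 mm clear between, joined above by a gable. Its mass is not known (under 0.8 kg) and differs each time.
- brass_weight_eye (a point): Underside of the gable's peak on the brass weight's axis, 64.5 mm above its underside: this point comes to rest on the hook. The window under it is open along the weight's x, is 26 mm wide and reaches 30 mm down, to the top of the cylinder.
- brass_weight_grip (a point): Middle of the brass weight's grip tab, 90 mm above its underside. The tab is 16 mm along the weight's x, 12 mm along its y, and 34 mm high (72 to 106 mm above the underside).
- black_weight: A dark weight of the same shape, in the tray's other compartment, to be left alone.
- tray: Blue parts tray, 105 x 154 x 24 mm, fixed, origin at the centre of its underside, long along its y; floor 2 mm thick, one cross wall. The two weights stand upright in its two compartments, 73 mm apart; which in which varies.
- scale: Sprung hook scale, fixed. Origin: under its column (40 mm wide along y, 30 mm deep, 250 mm high). Its base plate, 14 mm high, 110 mm wide, reaches 140 mm from the origin along its own -x. A dark slide block 34 mm wide (13 to 35 mm from the origin) runs on the column's front; from it a hook of 6 mm steel rod reaches out level along the scale's -x, to 141 mm from the origin.
- hook_seat (a point): Top of the rod in the dip of the hook, where a stirrup rests; 120 mm from the scale's origin along its -x, 193 mm above the worktop unloaded; moves with the hook. The dip's flat is 8 mm long; the rod rises 5 mm at both sides. The upturned tip, away from the column, ends 21 mm from the seat, its top 10 mm above it. Underside of the rod: 6 mm below the seat.
- hook_slide (a joint): How far the hook has sunk (m): 0 unloaded, stop at 0.095. It sinks straight down, 1 mm for each 0.09 N (spring 90 N/m, lightly damped: a sudden load or release makes it bounce). How far it sinks under the weight alone differs each time. Load it with 10 N at most; it must not move faster than 0.06 m/s.
- vial: Small cream vial with blue cap, 23 x 48 mm, beside the work; leave alone.
- grease_tin: Flat white tin 53 x 26 mm; leave alone.
- marker: White marker with black cap, 135 mm, lying; leave alone.
- screwdriver: Black-handled screwdriver, 186 mm, lying at the back; leave alone.
- side_cutters: Red side cutters, 130 mm, lying; leave alone.
- tweezers: Steel tweezers, 120 mm, lying; leave alone.

How it is judged (in metres and radians):
On the way, in this order (a step that is already met when the one before it is completed fails the run):
1. the brass weight is held clear of the tray (height (world z) of brass_weight above 0.05 m and contact force between the fingers and brass_weight above 1 N), for 0.2 s.
2. the hook begins to take the load in its dip while the weight is still held (distance between brass_weight_eye and hook_seat below 0.01 m and value of joint hook_slide above 0.006 m and contact force between the fingers and brass_weight above 1 N), for 0.2 s.
At the end, for the whole second after the job is handed in: The brass weight hangs freely in the dip of the hook (eye within 10 mm of the seat), upright within 0.2 rad, the hook sunk 12 to 90 mm by the weight alone, hook (25 mm/s) and weight (30 mm/s) practically still, nothing holding it (distance between brass_weight_eye and hook_seat below 0.01 m and value of joint hook_slide between 0.012 and 0.09 m and contact force between brass_weight and scale above 1.2 N and angle between brass_weight's own z axis and vertical below 0.2 rad and linear speed of brass_weight below 0.03 m/s and not (velocity of joint hook_slide above 0.025 m/s) and not (velocity of joint hook_slide below -0.025 m/s) and contact force between the fingers and brass_weight below 0.05 N); the robot touches nothing.
It fails at once if the hook drops, is snatched down or bounces: moves faster than 0.06 m/s (velocity of joint hook_slide above 0.06 m/s or velocity of joint hook_slide below -0.06 m/s).
It fails at once if the hook is loaded with more than 10 N (contact force between brass_weight and scale above 10 N).
It fails at once if the black weight is disturbed (moved 20 mm) (distance of black_weight from where it was at the start of the episode above 0.02 m).
It fails at once if another loose thing is disturbed (moved 30 mm) (distance of any of vial, grease_tin, marker, screwdriver, side_cutters, tweezers from where it was at the start of the episode above 0.03 m).
It also fails if it takes over 58 s, if anything falls off the work surface, if the arm or the gripper's body presses on something with over 40 N, if the wrist force passes 120 N, or if a joint passes its speed limit or range.

## Working session

There is one attempt and no reset: what is moved stays moved. The work goes in short steps, each a Python script; the robot and the scene stay as the last script left them, time stands still between calls to the robot, and variables do not carry over. Pictures are saved under pics/ and viewed, about 8 in all and at most 12, crops included, and the job is handed in when it is done.

```bash
ls; mkdir -p pics; cat > h.py <<'E'
import numpy as np, cv2
from bench import bot
from scipy.spatial.transform import Rotation as R
def T_of(c, st=None):
    if 'extrinsics' in c: return np.array(c['extrinsics'])
    T=np.eye(4); T[:3,:3]=R.from_rotvec(st['tcp_rot']).as_matrix(); T[:3,3]=st['ee_pos']
    return T@np.array(c['hand_eye'])
def slopes(c,uv):
    K=np.array(c['intrinsics']); uv=np.atleast_2d(np.asarray(uv,float))
    d=np.c_[(uv[:,0]-K[0,2])/K[0,0],(uv[:,1]-K[1,2])/K[1,1]]; s=d.copy()
    for _ in range(10): s=d/(1+c['k1']*(s**2).sum(1,keepdims=True))
    return s
def ray(c,uv,T):
    s=slopes(c,uv); return T[:3,3], np.c_[s,np.ones(len(s))]@T[:3,:3].T
def onplane(c,uv,z,T):
    o,d=ray(c,uv,T); return o+d*((z-o[2])/d[:,2])[:,None]
def cloud(c,T):
    v,u=np.mgrid[0:480,0:640]; s=slopes(c,np.c_[u.ravel(),v.ravel()]); z=c['z_map'].reshape(-1,1)
    P=(np.c_[s,np.ones(len(s))]*z)@T[:3,:3].T+T[:3,3]; P[z[:,0]==0]=np.nan
    return P.reshape(480,640,3)
def proj(c,P,T):
    Q=(np.atleast_2d(P)-T[:3,3])@T[:3,:3]; s=Q[:,:2]/Q[:,2:]; s=s*(1+c['k1']*(s**2).sum(1,keepdims=True))
    K=np.array(c['intrinsics']); return s*[K[0,0],K[1,1]]+[K[0,2],K[1,2]]
E
python3 - <<'E'
from h import *
st=bot.read_state(); print(st['clock'],st['tcp_rot'],st['ft_force'],st['opening'])
for n in ['scene','side','wrist']:
    c=bot.read_camera(n); cv2.imwrite(f'pics/{n}0.png',c['color']); print(n,c['k1'],np.round(T_of(c,st),3).tolist(),np.array(c['intrinsics'])[0].tolist())
    np.savez(f'{n}0.npz',cl=cloud(c,T_of(c,st)),col=c['color'])
E
```

```text
pics
0.0 [-2.22090426e+00 -2.22088893e+00  1.43597610e-03] [ 0.72655403 -0.72112311 -1.59584054] 0.9982300416227096
scene -0.1462230324564605 [[0.891, -0.267, 0.367, -49.175], [-0.453, -0.558, 0.695, -1068.279], [0.019, -0.785, -0.619, 1182.632], [0.0, 0.0, 0.0, 1.0]] [595.4824594326783, 0.0, 322.18989013763735]
side -0.028309446425090343 [[0.84, -0.195, 0.506, 36.852], [-0.542, -0.282, 0.791, -709.089], [-0.011, -0.939, -0.343, 479.884], [0.0, 0.0, 0.0, 1.0]] [445.39945624828107, 0.0, 320.9524358121785]
wrist -0.09715307827052394 [[1.0, -0.001, -0.002, 624.385], [-0.001, -0.946, -0.324, 84.007], [-0.001, 0.324, -0.946, 373.811], [0.0, 0.0, 0.0, 1.0]] [421.4091113061097, 0.0, 321.1581193857499]
```

View pics/scene0.png

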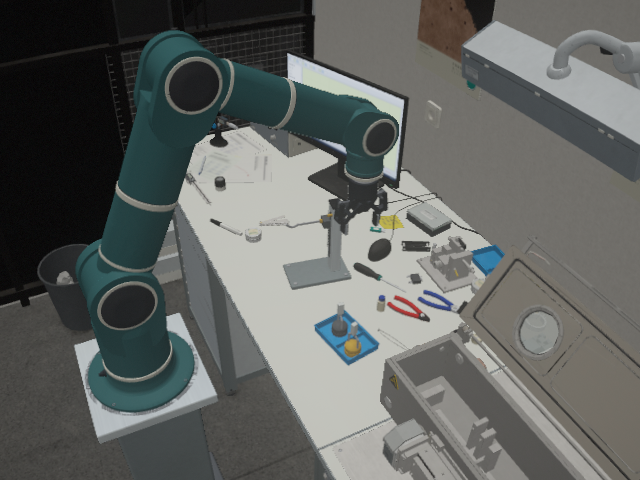

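View pics/side0.png

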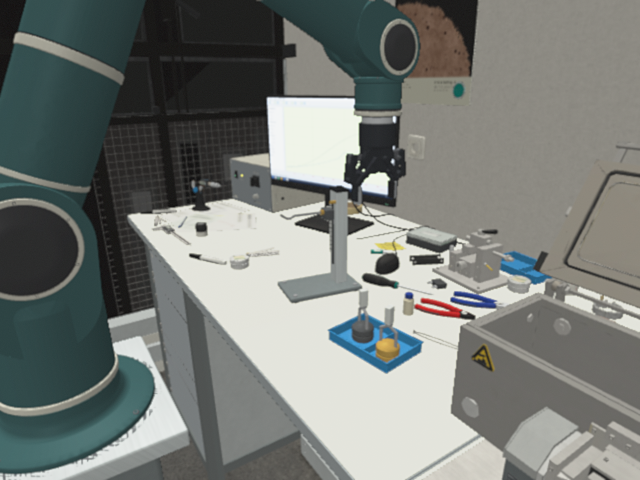

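View pics/wrist0.png

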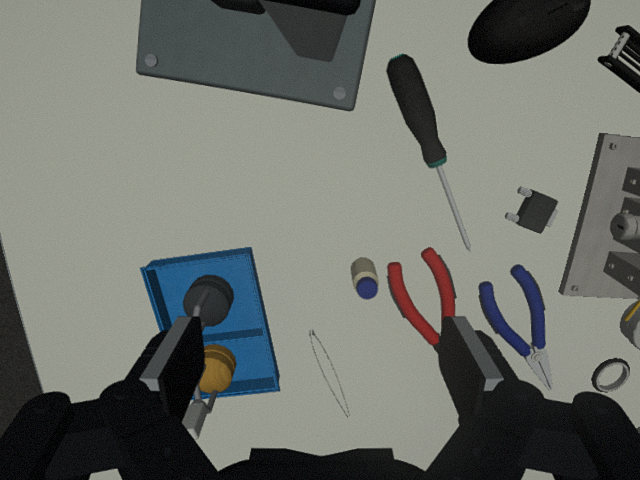

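The tray is at about (345,338) in the scene view, with brass in the near compartment (352,350) and black behind it (340,325). The scale base is at about (317,272), with its column at the right end. Next I'll get numbers from the depth clouds.

```bash
python3 - <<'E'
from h import *
for n in ['scene','side','wrist']:
    d=np.load(n+'0.npz'); P=d['cl'].reshape(-1,3); hsv=cv2.cvtColor(d['col'],cv2.COLOR_BGR2HSV).reshape(-1,3).astype(int)
    reg=(P[:,0]>350)&(P[:,0]<900)&(P[:,1]>-350)&(P[:,1]<400)
    blue=reg&(abs(hsv[:,0]-103)<8)&(hsv[:,1]>150)&(P[:,2]<40)&(P[:,0]<640)
    Q=P[blue]; 
    r=cv2.minAreaRect(Q[:,:2].astype(np.float32)); print(n,'tray',len(Q),r)
    br=reg&(abs(hsv[:,0]-19)<6)&(hsv[:,1]>120)&(P[:,2]<60)&(P[:,2]>5)&(np.hypot(*(P[:,:2]-r[0]).T)<90)
    print(' brass',br.sum(),np.nanmedian(P[br],0))
    tall=reg&(P[:,2]>60)&(P[:,2]<120)&(np.hypot(*(P[:,:2]-r[0]).T)<90)
    print(' tabs',np.round(P[tall][::max(1,tall.sum()//8)]).tolist())
    b=reg&(P[:,2]>9)&(P[:,2]<19)&(P[:,1]>20)&(hsv[:,1]<90)&(P[:,0]<750)
    m=b.reshape(480,640).astype(np.uint8); nl,l,s,cc=cv2.connectedComponentsWithStats(m); k=1+np.argmax(s[1:,4]); Q=P[(l==k).ravel()]
    print(' base',len(Q),cv2.minAreaRect(Q[:,:2].astype(np.float32)))
    c=reg&(P[:,2]>60)&(P[:,2]<235)&(P[:,1]>20)&(P[:,0]<800)
    for lo in range(60,260,20):
        q=P[c&(P[:,2]>=lo)&(P[:,2]<lo+20)]
        if len(q): print('  z',lo,len(q),np.round(q[:,:2].min(0)),np.round(np.median(q[:,:2],0)),np.round(q[:,:2].max(0)))
E
```

```text
scene tray 573 ((520.1534423828125, -137.37460327148438), (107.29865264892578, 154.47564697265625), 8.166260719299316)
 brass 170 [ 504.82275625 -191.24676453   33.84784907]
 tabs [[521.0, -100.0, 109.0], [512.0, -112.0, 110.0], [512.0, -108.0, 92.0], [514.0, -110.0, 78.0], [517.0, -181.0, 108.0], [507.0, -180.0, 98.0], [513.0, -190.0, 93.0], [507.0, -168.0, 60.0], [522.0, -194.0, 60.0]]
 base 1143 ((569.7716064453125, 135.33248901367188), (121.3666000366211, 186.1807098388672), 79.6361312866211)
  z 60 74 [604. 103.] [613. 111.] [634. 147.]
  z 80 69 [604. 100.] [611. 112.] [634. 152.]
  z 100 77 [604. 100.] [615. 111.] [636. 144.]
  z 120 73 [604. 103.] [612. 112.] [634. 150.]
  z 140 79 [601. 101.] [610. 111.] [633. 150.]
  z 160 59 [590. 102.] [614. 112.] [630. 140.]
  z 180 160 [488. 104.] [585. 121.] [629. 154.]
  z 200 121 [480. 108.] [594. 131.] [613. 159.]
  z 220 37 [590. 109.] [607. 122.] [616. 156.]
side tray 1720 ((517.4801635742188, -140.11285400390625), (105.83809661865234, 153.82972717285156), 7.914262294769287)
 brass 360 [ 501.9422743  -194.66177068   30.30052584]
 
[... 963 characters left out ...]
.0, -176.0, 77.0], [510.0, -177.0, 83.0], [517.0, -176.0, 89.0], [509.0, -177.0, 94.0], [520.0, -182.0, 93.0], [517.0, -175.0, 108.0], [518.0, -185.0, 109.0]]
 base 16772 ((567.9771728515625, 127.20271301269531), (87.96394348144531, 185.3664093017578), 80.14759826660156)
  z 60 99 [604. 108.] [619. 110.] [632. 113.]
  z 80 113 [604. 108.] [616. 110.] [633. 113.]
  z 100 154 [604. 107.] [617. 110.] [633. 113.]
  z 120 203 [604. 107.] [619. 109.] [633. 113.]
  z 140 257 [604. 107.] [619. 109.] [633. 113.]
  z 160 325 [580. 107.] [617. 110.] [633. 120.]
  z 180 872 [581. 107.] [607. 111.] [633. 120.]
  z 200 798 [587. 107.] [616. 110.] [633. 118.]
  z 220 615 [604. 107.] [618. 109.] [632. 113.]
```

```bash
cat >> h.py <<'E'
def ori(yaw):  # tool down, tool x = -(cos,sin) of yaw, tool y = weight/scale y axis
    x=-np.array([np.cos(yaw),np.sin(yaw),0]); z=np.array([0,0,-1.]); return R.from_matrix(np.c_[x,np.cross(z,x),z]).as_rotvec()
E
python3 - <<'E'
from h import *
def shot(name):
    bot.sleep(0.3); st=bot.read_state(); c=bot.read_camera('wrist'); T=T_of(c,st); cl=cloud(c,T)
    cv2.imwrite(f'pics/{name}.png',c['color']); np.savez(name+'.npz',col=c['color'],cl=cl,T=T,K=c['intrinsics'],k1=c['k1'])
    print(name,st['clock'],st['ft_force'],st['qpos'])
yh=np.radians(-10); yt=np.radians(8)
bot.move_to([497,148,465],ori(yh)); shot('hook1')
bot.move_to([523,-174,375],ori(yt)); shot('tray1')
E
```

```text
hook1 1.4667 [-0.80511355  0.47788718 -0.33689334] [-0.05654588  0.18671013 -0.33171772  1.79275058  0.06547099  1.17332119
  0.98681089]
tray1 3.0833 [ 0.56519602 -0.89712834  0.24999921] [ 0.37539119  0.3211076  -0.13468564  1.82667155  0.05041291  0.99685625
  1.93136463]
```

View pics/hook1.png

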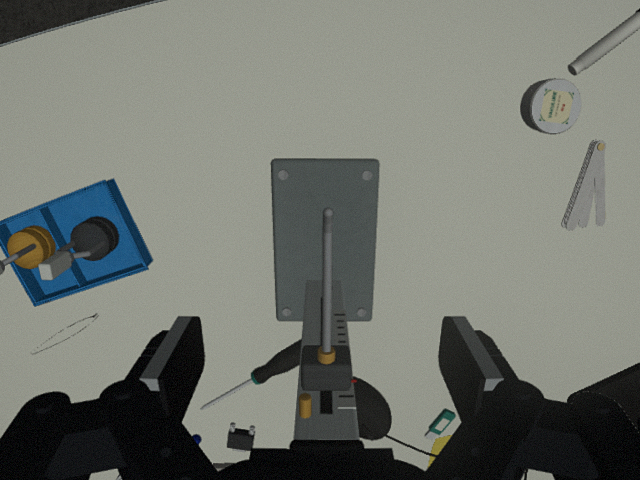

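View pics/tray1.png

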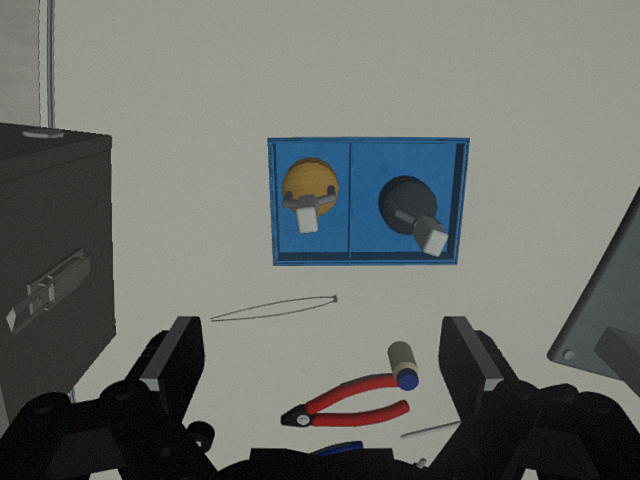

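The hook tip is at about (328,212), with the rod running down to (327,350). The brass tab top is at about (308,220). Its stirrup is nearly along the image x axis, tilted a little. Now I'll get precise positions from these.

```bash
python3 - <<'E'
from h import *
d=np.load('tray1.npz'); P=d['cl']; c={'intrinsics':d['K'],'k1':float(d['k1'])}; T=d['T']; col=d['col']
hsv=cv2.cvtColor(col,cv2.COLOR_BGR2HSV).astype(int)
b=np.zeros((480,640),bool); b[150:250,270:345]=True
g=b&(P[...,2]>101)&(P[...,2]<116); pts=np.argwhere(g)[:,::-1]
print('tab top depth n',g.sum(),'mean',P[g].mean(0),'minrect',cv2.minAreaRect(P[g][:,:2].astype(np.float32)))
br=b&(hsv[...,2]>150)&(hsv[...,1]<60); br[:200]=False
n,l,s,cc=cv2.connectedComponentsWithStats(br.astype(np.uint8)); k=1+np.argmax(s[1:,4]); q=np.argwhere(l==k)[:,::-1]
W=onplane(c,q,106,T); print('bright',len(q),W.mean(0),cv2.minAreaRect(W[:,:2].astype(np.float32)))
st=b&(P[...,2]>45)&(P[...,2]<71)&(hsv[...,1]<80); w=P[st][:,:2]; ev=np.linalg.svd(w-w.mean(0))[2][0]
print('stirrup',st.sum(),P[st].mean(0),'dir deg',np.degrees(np.arctan2(ev[1],ev[0])),np.ptp((w-w.mean(0))@ev))
bt=b&(P[...,2]>31)&(P[...,2]<40)&(hsv[...,1]>100)&(abs(hsv[...,0]-19)<8)
print('brass top',bt.sum(),cv2.minEnclosingCircle(P[bt][:,:2].astype(np.float32)),np.median(P[bt][:,2]))
blue=(abs(hsv[...,0]-103)<8)&(hsv[...,1]>150)&(P[...,0]<600)&(P[...,1]<-50)&(P[...,2]<40);print('tray',cv2.minAreaRect(P[blue][:,:2].astype(np.float32)),np.percentile(P[blue][:,2],[2,98]))
cv2.imwrite('pics/tabcrop.png',cv2.resize(col[140:260,260:460],None,fx=4,fy=4,interpolation=cv2.INTER_CUBIC))
d=np.load('hook1.npz'); P=d['cl']; c={'intrinsics':d['K'],'k1':float(d['k1'])}; T=d['T']
b=np.zeros((480,640),bool); b[195:350,300:350]=True
h=b&(P[...,2]>175)&(P[...,2]<225)
for v in range(204,350,6):
    u=np.where(h[v])[0]
    if len(u): print(v,u.min(),u.max(),np.round(P[v,u].mean(0),1),np.round(onplane(c,[[u.mean(),v]],195,T)[0,:2],1))
pl=(abs(P[...,2]-14)<5)&(P[...,1]>50)&(P[...,1]<220)&(P[...,0]<700)&(P[...,0]>400)
n,l,s,cc=cv2.connectedComponentsWithStats(pl.astype(np.uint8)); k=1+np.argmax(s[1:,4]); print('base',s[k],cv2.minAreaRect(P[l==k][:,:2].astype(np.float32)))
E
```

```text
tab top depth n 566 mean [ 511.56358121 -182.96313683  107.9805442 ] minrect ((512.488037109375, -182.98033142089844), (15.96312427520752, 11.987921714782715), 15.562010765075684)
bright 85 [ 513.77820707 -179.83281969  106.        ] ((512.7406616210938, -180.8682098388672), (12.446700096130371, 5.492249965667725), 14.99617862701416)
stirrup 337 [ 511.42264221 -182.42405909   62.81950198] dir deg 105.34457306053385 37.19888288048822
brass top 1251 ((511.6450500488281, -182.99081420898438), 20.84709930419922) 34.49300920585938
tray ((518.4661865234375, -134.08363342285156), (103.48416137695312, 158.53607177734375), 8.272123336791992) [ 1.30888944 24.34461912]
210 324 332 [478.9 155.4 202.2] [480.9 155.2]
216 323 332 [482.5 154.5 201.7] [484.5 154.2]
222 323 332 [487.2 153.7 198.2] [488.1 153.6]
228 323 332 [491.9 152.9 194.7] [491.8 153. ]
234 323 332 [496.4 152.2 192.6] [495.6 152.3]
240 323 332 [499.9 151.6 193.3] [499.3 151.7]
246 323 332 [503.4 151.  194.3] [503.1 151. ]
252 323 332 [506.8 150.3 195.5] [507.  150.3]
258 323 332 [509.8 149.8 197.6] [510.9 149.7]
264 323 331 [513.5 148.8 198. ] [514.7 148.7]
270 323 331 [517.5 148.2 197.9] [518.7 148. ]
276 323 331 [521.3 147.5 198.1] [522.7 147.3]
282 323 331 [525.7 146.7 197.4] [526.8 146.6]
288 323 331 [529.2 146.1 198.4] [530.9 145.9]
294 323 331 [533.5 145.4 198. ] [535.  145.2]
300 323 331 [537.6 144.7 198. ] [539.2 144.4]
306 322 331 [542.  143.6 197.6] [543.4 143.4]
312 322 331 [546.  142.9 198. ] [547.7 142.6]
318 322 330 [550.2 141.8 198. ] [552.  141.6]
324 322 331 [554.8 141.3 197.6] [556.4 141.1]
330 322 331 [559.4 140.6 197.4] [560.9 140.3]
336 322 331 [563.8 139.8 197.5] [565.4 139.6]
342 322 330 [567.8 138.8 198.2] [569.9 138.4]
348 303 348 [579.1 136.5 188. ] [574.4 137.3]
base [  271   158   108   164 14256] ((569.429931640625, 138.9326171875), (110.35812377929688, 185.2047882080078), 79.66058349609375)
```

View pics/tabcrop.png

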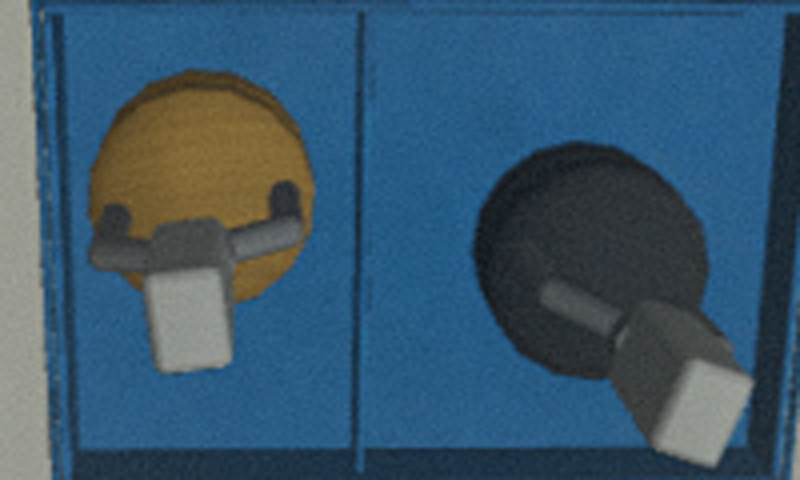

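Tab: (512, -183), yaw 15.5°. Hook seat: (498.4, 151.8, 193), yaw -10.4°. The cloud reads the tab top at 108 mm, which fits the 2 mm tray floor. Next: grasp, weigh and carry to just short of the hook.

```bash
cat >> h.py <<'E'
def ft(n=15):
    a=[]
    for _ in range(n): a.append(bot.read_state()['ft_force']); bot.sleep(0.02)
    return np.mean(a,0),np.std(a,0)
SEAT=np.array([498.4,151.8,193.]); YS=np.radians(-10.4); US=np.array([np.cos(YS),np.sin(YS),0])
E
python3 - <<'E'
from h import *
o=ori(np.radians(15.5))
bot.set_gripper(0.55,f_grip=40)
bot.move_to([512.2,-183,330],o)
bot.move_linear([512.2,-183,249],rate=80); bot.sleep(.3)
print('base',ft())
bot.set_gripper(0.0,f_grip=40); print('open',bot.read_state()['opening'])
bot.move_linear([512.2,-183,310],rate=60); bot.sleep(.3)
f=ft(); print('held',f,bot.read_state()['opening'])
bot.move_linear([512.2,-183,393.5],rate=120)
bot.move_to([430,60,393.5],ori(YS))
p=SEAT-60*US; p[2]=393.5
bot.move_linear(p); bot.sleep(.4)
print('held2',ft(),bot.read_state()['ee_pos'],bot.read_state()['clock'])
c=bot.read_camera('side'); cl=cloud(c,T_of(c)); 
u,v=proj(c,[SEAT-30*US],T_of(c))[0].astype(int); print(u,v)
np.savez('side1.npz',cl=cl,col=c['color'])
cv2.imwrite('pics/side1.png',cv2.resize(c['color'][v-70:v+70,u-90:u+90],None,fx=4,fy=4))
E
```

```text
base (array([ 0.12245468,  0.14033348, -0.02298951]), array([0.48593214, 0.40705105, 0.42381561]))
open 0.13390239006695753
held (array([-0.06874271,  0.02051158, -5.22460535]), array([0.39454158, 0.45616853, 0.32022593])) 0.13319781315418142
held2 (array([-0.08014303,  0.16681275, -4.87770457]), array([0.39571236, 0.34710474, 0.53415858])) [439.37330326 162.63438157 393.49829697] 11.0917
274 218
```

View pics/side1.png

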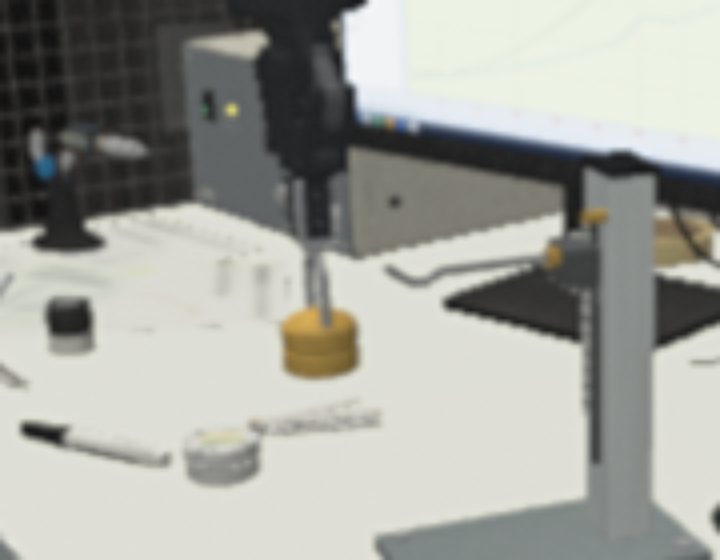

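The weight is held upright. Its eye is just above hook height (gable at about (310,250) in the crop) and the tip is at about (388,268). It weighs about 5.0 N, so I expect about 56 mm of sink. Next: insert, check from the camera, then lower.

```bash
python3 - <<'E'
from h import *
d=np.load('side1.npz'); P=d['cl']; hsv=cv2.cvtColor(d['col'],cv2.COLOR_BGR2HSV).astype(int)
m=(abs(hsv[...,0]-19)<7)&(hsv[...,1]>120)&(P[...,2]>120)&(P[...,2]<200)&(P[...,0]<470)&(P[...,0]>400); Q=P[m]
print('brass',m.sum(),np.percentile(Q,[2,98],axis=0).round(1).tolist())
p=SEAT.copy(); p[2]=393.5
print('stop',bot.move_linear(p,rate=35,f_stop=4)); bot.sleep(.3)
print(ft(),bot.read_state()['ee_pos'],bot.read_state()['clock'])
for n in ['side','scene']:
    c=bot.read_camera(n); u,v=proj(c,[SEAT],T_of(c))[0].astype(int)
    np.savez(n+'2.npz',cl=cloud(c,T_of(c)),col=c['color'])
    cv2.imwrite(f'pics/{n}2.png',cv2.resize(c['color'][v-40:v+40,u-50:u+50],None,fx=6,fy=6))
a=[cv2.imread(f'pics/{n}2.png') for n in ['side','scene']]; cv2.imwrite('pics/ins.png',cv2.resize(np.hstack(a),(800,320)))
E
```

```text
brass 229 [[418.5, 138.1, 151.7], [451.6, 159.9, 181.7]]
stop False
(array([ 0.25964114,  0.2355249 , -5.07752323]), array([0.38557758, 0.62322083, 0.59153372])) [498.40387809 151.78895811 393.47574916] 13.5583
```

View pics/ins.png

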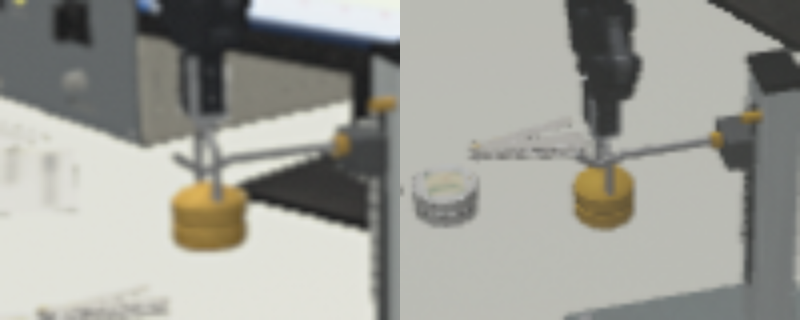

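In both views the rod passes through the window between the two uprights. Now I'll lower it partway slowly and check the load.

```bash
python3 - <<'E'
from h import *
p=SEAT.copy(); o=[]
for z in [380,355,335]:
    p[2]=z; bot.move_linear(p,rate=12); bot.sleep(.3); f=ft(25); print(z,f[0].round(2),bot.read_state()['clock'])
c=bot.read_camera('side'); u,v=proj(c,[SEAT-[0,0,40]],T_of(c))[0].astype(int)
cv2.imwrite('pics/side3.png',cv2.resize(c['color'][v-50:v+50,u-50:u+80],None,fx=5,fy=5))
E
```

```text
380 [-0.13  0.02 -5.26] 15.65
355 [ 0.01 -0.37 -3.21] 18.6
335 [ 0.31 -0.34 -1.23] 21.1333
```

View pics/side3.png

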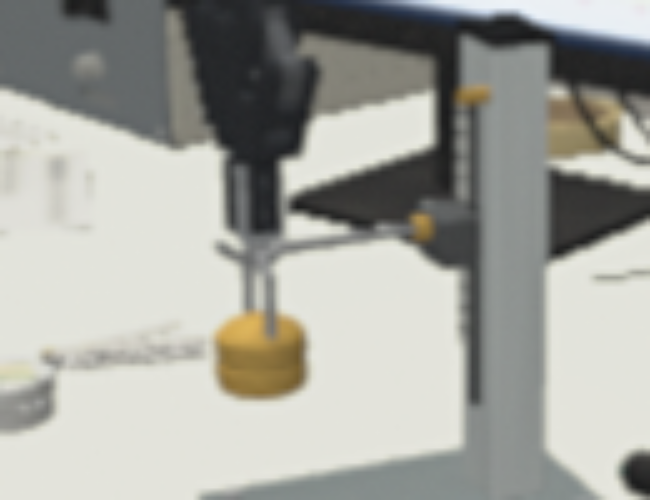

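The load is moving over to the spring at about 0.09 N/mm. Next I'll go down to near balance and average the force for longer.

```bash
python3 - <<'E'
from h import *
p=SEAT.copy(); p[2]=321; bot.move_linear(p,rate=10); bot.sleep(.4); f=ft(100)[0]; print(f.round(3))
dz=np.clip((f[2]+0.02)/0.09,-6,6); p[2]+=dz; print(dz); bot.move_linear(p,rate=5); bot.sleep(.4); print(ft(100)[0].round(3),p[2],bot.read_state()['clock'])
E
```

```text
[-0.061 -1.076 -0.256]
-2.6270948885032794
[ 0.107 -1.181 -0.009] 318.3729051114967 27.5417
```

Vertically it's balanced, but there is a side force of about -1.1 N in y, so the rod is slightly off the peak. I'll relieve that before letting go.

```bash
python3 - <<'E'
from h import *
p=SEAT.copy(); p[2]=318.37; n=np.array([-US[1],US[0],0])
for k in range(5):
    p-=n*0.7; bot.move_linear(p,rate=3); bot.sleep(.2); f=ft(40)[0]; fl=f@n; print(k,f.round(2),round(fl,2),bot.read_state()['clock'])
    if fl>-0.35: break
E
```

```text
0 [0.55 1.48 0.06] 1.55 28.7917
```

```bash
python3 - <<'E'
from h import *
n=np.array([-US[1],US[0],0]); p=SEAT-0.7*n; p[2]=318.37
p+=n*0.38; bot.move_linear(p,rate=2); bot.sleep(.3); f=ft(80)[0]; print(f.round(3),(f@n).round(2),(f@US).round(2),bot.read_state()['clock'],bot.read_state()['ee_pos'])
E
```

```text
[ 0.161 -0.591 -0.117] -0.55 0.26 30.7 [498.35679297 151.46782117 318.37327013]
```

```bash
python3 - <<'E'
from h import *
n=np.array([-US[1],US[0],0]); p=SEAT-0.44*n; p[2]=317.6
bot.move_linear(p,rate=2); bot.sleep(.3); f=ft(50)[0]; print(f.round(3),(f@n).round(2))
bot.set_gripper(0.18); bot.sleep(.3); bot.set_gripper(0.45); bot.sleep(.5)
print(ft()[0].round(2),bot.read_state()['clock'])
p[2]+=110; bot.move_linear(p,rate=50); bot.sleep(1)
for k in range(2):
    c=bot.read_camera('side'); P=cloud(c,T_of(c)); hsv=cv2.cvtColor(c['color'],cv2.COLOR_BGR2HSV).astype(int)
    m=(abs(hsv[...,0]-19)<7)&(hsv[...,1]>120)&(P[...,2]>50)&(P[...,2]<150)&(P[...,0]<530)&(P[...,0]>460); print(m.sum(),np.median(P[m],0).round(1)); bot.sleep(.4)
print(bot.read_state()['clock'])
u,v=proj(c,[SEAT-[0,0,50]],T_of(c))[0].astype(int)
cv2.imwrite('pics/side4.png',cv2.resize(c['color'][v-60:v+60,u-60:u+100],None,fx=5,fy=5))
E
```

```text
[ 0.208 -0.14   0.032] -0.1
[-0.08  0.04  0.05] 33.8583
379 [493.4 127.9 103.4]
383 [493.4 128.6 103.1]
38.1083
```

View pics/side4.png

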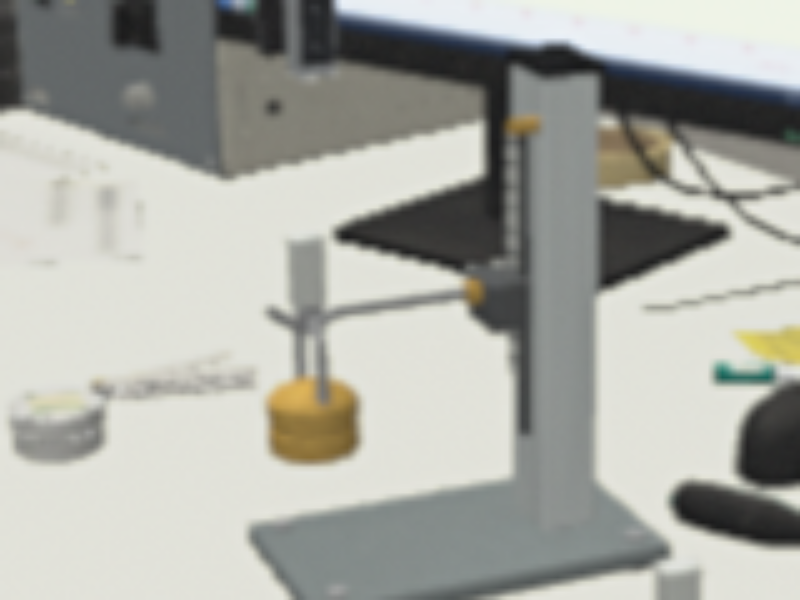

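The weight hangs upright and still in the dip, and the gripper is clear above it.

```bash
python3 -c "
from h import *
bot.close_job(); print(bot.read_state()['clock'])"
```

```text
the job is handed in; nothing more can be done
the job is handed in; nothing more can be done
```

The brass weight now hangs upright by its stirrup in the dip of the hook, and the job is handed in (at about 38 s on the robot clock; no verdict was reported).

- **Lift and weighing:** I gripped the weight by its tab in the tray. It weighed about 5.0 N, which pointed to about 56 mm of sink.
- **Hanging:** I slid the stirrup over the hook tip and lowered it at 12 mm/s or less. The spring took the full weight at roughly 57 mm of sink, estimated from the arm height.
- **Side force:** Near balance there was a side force of about 1.1 N. I shifted the arm about 0.4 mm sideways to relieve it before letting go.
- **Release:** Just before opening, the force was 0.03 N vertical and -0.1 N sideways. Afterwards it stayed near zero.
- **Final check:** Two side-camera readings taken over 0.4 s apart put the weight in the same place within 0.7 mm, hanging upright with the gripper clear above it.

I could not measure hook speed or sink directly. I did not re-measure the black weight or the other loose things after the job. The gripper only worked at the brass weight and the hook, and none of the force readings I took suggested it had touched anything else.

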